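# Flip, pin and start the scanner calibration panel

### The arm

A 6-joint arm with a two-finger parallel gripper is mounted at the origin on the work surface. World frame = base frame: x ahead of the robot, y to its left, z up, the work surface at z = 0. Lengths are in m, angles in rad, forces in N, time in s.
With the tool pointing down it reaches from about 0.225 to 0.875 m from the base axis. Payload 3.4 kg.
Tool frame: the origin (TCP) lies midway between the tips of the shut fingers; the grasp point (between the pads) lies 19 mm behind it (manip.grip_point_offset is the distance from the TCP to the grasp point, in m); x points along the fingers, y is the direction in which the jaws open and shut, and the axes are right-handed (so a half turn about x gives the same grasp; the last joint's range is limited). The gripper opens to 85 mm and grips with 20 to 120 N. Pads are 22 mm wide; open, the fingers measure 114 mm over their backs; the gripper's body (76 mm by 85 mm) begins 54 mm behind the grasp point. The pads swing forward as they close: fully open they stand 13 mm farther back than shut.
Start: joints at [-1.463, 0.276, 1.505, -0, 1.361, -0.121], TCP at [0.13, -0.56, 0.201] pointing down, gripper open.
Joint ranges: [-2.89, 2.89], [-0.75, 2.08], [0.22, 2.7], [-1.18, 4.32], [0.11, 2.71], [-2.7, 2.7]. Speed limits (rad/s): [2.57, 2.57, 3.14, 3.14, 3.14, 3.14].

### API

Orientations are given as a unit quaternion [w, x, y, z].
In Python, from rig import manip gives the robot as it stands.
- The arm moves only by the shell command python3 -m crank 'ROWS' [FORCE]. ROWS is a JSON object of lists of equal length, an entry for each row: "grip": the opening, from 0 (shut) to 1 (fully open); "slide": the shift along the world's x, y, z in cm, a list of three; "roll": the turn about the world's z in degrees. In form: {"grip": [grip, ...], "slide": [[dx, dy, dz], ...], "roll": [roll, ...]}. A call has 1 to 20 rows; each row is the pose to reach, as a shift and turn from the pose commanded when the call began; what a row does not reach only later rows make up. A row lasts 1/10 s, in which the tool goes at most 50 mm and 8.59 degrees, less where a joint would pass 70% of its speed; a pose out of reach is approached as far as the arm can. A call with a gripper value outside its range is refused whole. The fingers move at their own pace and stop on an object; FORCE is the grip in N (left out, the last holds). Time passes only in rows, so rows that repeat a pose let the fingers close. It gives the time, the measured TCP pose, the force and the opening at its end, in the units of the state.
- manip.get_state(): the state, without advancing time (a new reading comes with each control period).
- manip.get_image(name): name is "scene" or "top" or "wrist"; returns a dict with "frame" (384x512x3 uint8, red, green, blue), "K" (3x3 intrinsics, pixels), "R" (3x3) and "t" (3): a world point X has camera coordinates R X + t. Camera axes: x right, y down, z forward; pixel columns grow to the right and rows downward; lengths in m; the calibration is good to about 2 mm. A picture is of the moment at which its call begins. There is no depth.
- manip.sign_off(): hands the job in, once; it reports no verdict.
The state is a dict: "clock": time; "qpos": joint angles; "qd": joint speeds; "effort": joint torques, N m; "position": TCP position; "ee_rot": TCP orientation; "contact_force": force on the tool from outside, world axes, zero at the start; "moment": the same for the moment, N m; "width": finger opening in m.
Only numpy, scipy, OpenCV 4.12 (cv2) and the standard library are available. Lean on these libraries where they do the work, as an engineer would, in place of code of your own. Each camera call takes 0.05 s, during which the arm holds its last target. There are 200 camera calls.

### The job

Get the calibration panel ready for the 3D scanner: swing the hinged panel over until it lies fully home on the sloping stand with its white dotted face up. Then take the red-handled locking pin from its blue holder, push it through the hole in the panel and on through the orange socket behind it until its collar rests on the panel, let go, and only then press the green start button fully down and leave it. Leave the figurine, mouse and gamepad where they are.

Things in the scene. Friction and masses are not known exactly. Their poses are not given: they have to be found in the camera images.
- stand: Fixed metal stand on a black base plate 235 x 120 x 8 mm. Origin: on the table, right below the hinge axis. +x points away from the robot (turned by its yaw), +y along the hinge axis to the left, z up. The hinge axis is level, 45 mm above the table. On the +x side two aluminium rails rise from the hinge at 30 degrees from level.
- panel (a joint): Angle (rad) of the hinged panel about the stand's +y. 0: level from the hinge toward the robot, grey back up. Grows as it swings up and over, away from the robot; 2.618 (150 degrees) is the end stop: home on the rails, dotted face up and toward the robot. Stiff: stays where left. Panel 88 mm (12 to 100 mm from hinge axis) x 140 wide x 8 thick, mid-plane through the axis, 0.25 kg.
- handle_left (a point): Middle of the left (+y) handle: a round black stub, 12 mm in diameter, parallel to the hinge axis, sticking out sideways at the panel's free edge, 92 mm from the hinge axis and 96 mm left of the panel's middle (stub spans 70 to 116 mm). Moves with the panel.
- handle_right (a point): Middle of the right (-y) handle, the mirror image of handle_left.
- panel_hole (a point): Centre of the 13 mm through hole in the panel, on its dotted face, 72 mm from the hinge axis and in the middle of the width. Hole axis is square to the panel, chamfered 2 mm on the dotted face. Moves with the panel.
- socket: Orange block fixed in the stand, 40 x 40 x 25 mm, with a 13 mm hole right through along its z. Origin: centre of its underside. z is the hole's axis, out of the mouth: up and toward the robot, 30 degrees from vertical; y is the stand's y. With the panel home, the panel's hole lies right in front (dotted face at z = 33 mm).
- socket_mouth (a point): Centre of the socket's upper mouth, 25 mm along z from the socket's origin, same axes. The home panel's back rests on it.
- holder: Fixed blue block 60 x 60 x 55 mm high, origin: centre of its underside on the table. An upright hole 11.5 mm wide and 42 mm deep in the middle of its top holds the pin.
- pin: Loose steel locking pin, 84 mm long, 70 g. Origin: centre of its pointed tip; z runs along the pin to the handle. Shaft 10 mm in diameter, 0 to 40 mm, 4 mm tapered tip (6 mm at the end); collar 22 mm in diameter, 40 to 44 mm; round red handle 16 mm in diameter, 44 to 84 mm. At first it stands upright in the holder, collar on the holder's top, tip 15 mm above the table.
- pin_tip (a point): Pointed tip of the pin (same as the pin's origin).
- start (a joint): Travel of the green start button in m: 0 out, 0.006 fully down; springs back. Takes about 5 N, straight down.
- start_top (a point): Centre of the top of the green button (32 mm in diameter) on its black housing.
- figurine: Loose terracotta figurine, 78 mm high, 52 mm wide; leave alone. Origin: centre of its underside.
- mouse: Loose white computer mouse 100 x 58 x 32 mm; leave alone. Origin: centre of its underside.
- gamepad: Loose red game controller, about 100 x 150 x 47 mm; leave alone. Origin: under its middle.
Not all that is in view belongs to the job. Of the things shaped like the part that bears start, the black one is meant.

How it is judged:
By the outcome, as a careful person would: the job done as asked, in the order asked, and still so for the second after the job is handed in, with the robot touching nothing.
It also fails if it takes over 64 s, if anything falls off the work surface, if the arm or the gripper's body presses on something with over 40 N, if the wrist force passes 120 N, or if a joint passes its speed limit or range.

## Working session

There is one attempt and no reset: what is moved stays moved. The work goes in short steps, Python scripts to look and compute and a shell command to move; the robot and the scene stay as the last step left them, time stands still between calls to the robot, and variables do not carry over. Pictures are saved under pics/ and viewed, on a budget of 10 in all, crops included, one or two more only if the job needs it, and the job is handed in when it is done.

```bash
mkdir -p pics; python3 - <<'E'
from rig import manip
import cv2,numpy as np,pickle
ims={n:manip.get_image(n) for n in("scene","top")}
pickle.dump(ims,open('im0.pkl','wb'))
for n,d in ims.items(): cv2.imwrite(f'pics/{n}0.png',cv2.resize(d['frame'][:,:,::-1],(800,600),interpolation=cv2.INTER_CUBIC)); print(n,d['K'].round(1).tolist(),d['R'].round(3).tolist(),d['t'].round(3).tolist())
print(manip.get_state(), manip.grip_point_offset)
E
```

```text
scene [[499.6, 0.0, 251.3], [0.0, 499.6, 194.1], [0.0, 0.0, 1.0]] [[0.867, 0.498, -0.014], [0.338, -0.608, -0.719], [-0.367, 0.618, -0.695]] [-0.551, -0.132, 1.43]
top [[497.6, 0.0, 265.4], [0.0, 497.6, 195.7], [0.0, 0.0, 1.0]] [[0.006, -1.0, -0.011], [-0.997, -0.005, -0.077], [0.077, 0.011, -0.997]] [0.018, 0.605, 1.215]
{'clock': 0.1, 'qpos': array([-1.46300426e+00,  2.76558393e-01,  1.50598276e+00, -2.15267034e-05,
        1.36069475e+00, -1.21022077e-01]), 'qd': array([ 8.46059393e-04, -1.74258471e-03, -1.70847472e-03, -5.54110862e-04,
        1.31255182e-05, -3.47785686e-04]), 'effort': array([ 1.25577488e-03, -4.17699873e+01, -2.46404761e+01, -4.22266176e-04,
        5.80580338e-03, -1.61612483e-07]), 'position': array([ 0.13034256, -0.55951345,  0.19972053]), 'ee_rot': array([-0.0801422 , -0.70248016, -0.08130422,  0.70248735]), 'contact_force': array([ 0.83416876, -0.32220262,  0.56083745]), 'moment': array([-0.05515405, -0.00406152,  0.02133444]), 'width': 0.08560641812181925} 0.0187
```

View pics/scene0.png

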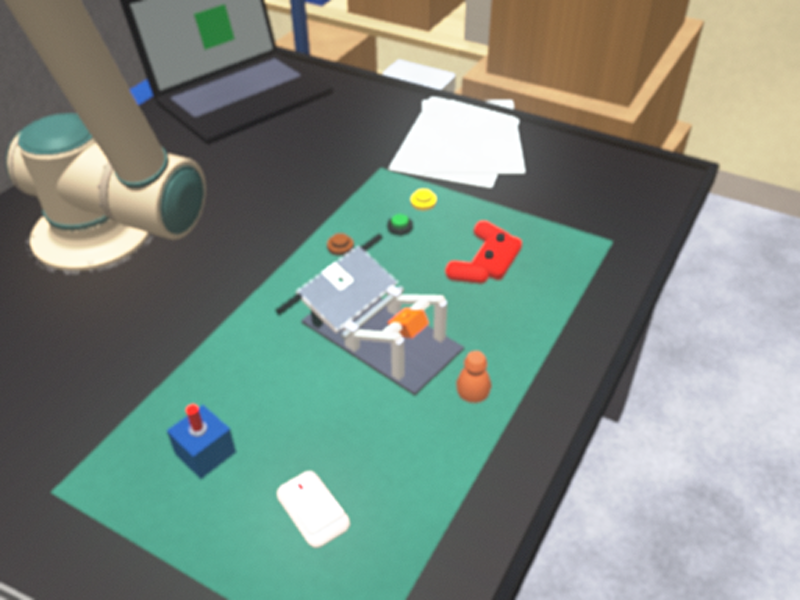

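View pics/top0.png

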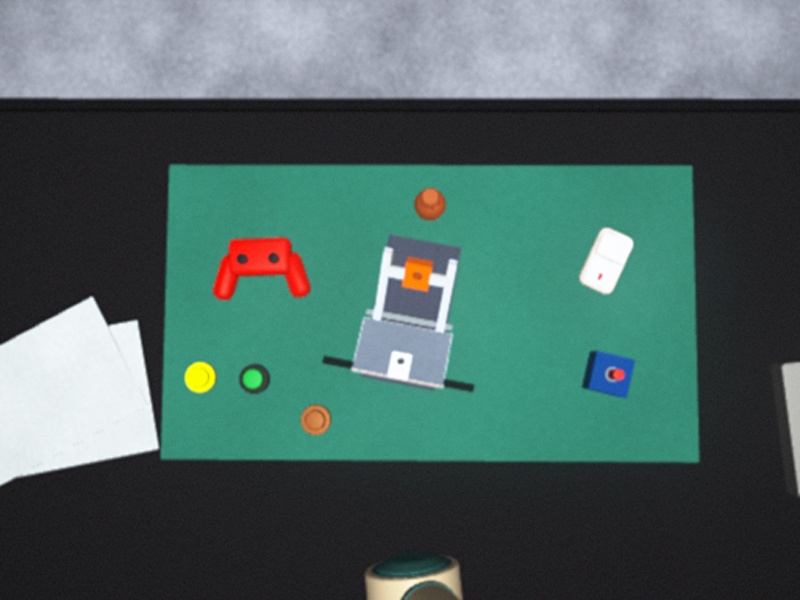

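The scene view shows the panel at (350,285), the orange socket at (408,321), the pin at (195,420) and the figurine, mouse and gamepad. There are three button-shaped things in the top view: yellow at (200,377), black housing with a green top at (254,378), and brown at (315,420). The black one at (254,378) fits the description. Next I'll triangulate.

```bash
cat > h.py <<'E'
import numpy as np,cv2,pickle
def P(d): return d['K']@np.c_[d['R'],d['t']]
def ray(d,uv,z):
    v=d['R'].T@np.linalg.inv(d['K'])@[uv[0],uv[1],1]; c=-d['R'].T@d['t']
    return c+v*(z-c[2])/v[2]
def tri(d1,p1,d2,p2):
    X=cv2.triangulatePoints(P(d1),P(d2),np.array(p1,float).reshape(2,1),np.array(p2,float).reshape(2,1)); return (X[:3]/X[3]).ravel()
def proj(d,X):
    v=d['K']@(d['R']@np.asarray(X)+d['t']); return v[:2]/v[2]
def blob(d,lo,hi,roi,n=0):
    "roi x0,y0,x1,y1 in frame pixels; hsv range -> n-th largest contour"
    x0,y0,x1,y1=roi; h=cv2.cvtColor(d['frame'][y0:y1,x0:x1],cv2.COLOR_RGB2HSV)
    m=cv2.inRange(h,np.array(lo),np.array(hi))
    c=sorted(cv2.findContours(m,cv2.RETR_EXTERNAL,cv2.CHAIN_APPROX_NONE)[0],key=cv2.contourArea)[-1-n]
    M=cv2.moments(c); return np.array([M['m10']/M['m00']+x0,M['m01']/M['m00']+y0]),c.reshape(-1,2)+[x0,y0],M['m00']
def yaw_tool(q):
    from scipy.spatial.transform import Rotation as R
    return R.from_quat([q[1],q[2],q[3],q[0]]).as_matrix()
E
python3 - <<'E'
from h import *
ims=pickle.load(open('im0.pkl','rb'));s,t=ims['scene'],ims['top']
f=.64
def roi(a): return [int(v*f) for v in a]
g=lambda d,lo,hi,a:blob(d,lo,hi,roi(a))
dark=((0,0,0),(179,255,60))
# top
L=g(t,*dark,(318,350,353,372));R=g(t,*dark,(444,375,482,396))
Ls=g(s,*dark,(362,228,388,252));Rs=g(s,*dark,(270,293,301,320))
le=L[1][L[1][:,0].argmin()];re=R[1][R[1][:,0].argmax()]
les=Ls[1][Ls[1][:,0].argmax()];res=Rs[1][Rs[1][:,0].argmin()]
print('px',le,re,les,res,L[2],R[2],Ls[2],Rs[2])
hl=tri(t,le,s,les);hr=tri(t,re,s,res);print('Hl',hl,'Hr',hr,np.linalg.norm(hl-hr))
print('Hmid centroid',tri(t,L[0],s,Ls[0]),tri(t,R[0],s,Rs[0]))
og=((5,180,120),(18,255,255))
o=g(t,*og,(395,250,440,300));print('orange top',o[0]/f,o[2],ray(t,o[0],.0775))
y=cv2.cvtColor(t['frame'],cv2.COLOR_RGB2HSV)[160:188,256:278,2];yy,xx=np.where(y<120)
print('sock hole', y.min())
gr=((45,150,80),(75,255,255))
a=g(t,*gr,(235,360,275,398));b=g(s,*gr,(385,208,415,238));print('button',a[0]/f,b[0]/f,a[2],b[2],tri(t,a[0],s,b[0]))
rd=((0,150,80),(6,255,255))
a=g(t,*rd,(595,360,635,390));b=g(s,*rd,(180,398,206,436));print('pin',a[0]/f,b[0]/f,a[2],b[2])
pt=b[1];print(pt[:,1].min()/f,tri(t,a[0],s,b[0]),ray(t,a[0],.09))
bl=((105,150,40),(125,255,255))
a=g(t,*bl,(570,340,645,410));print('holder',cv2.minAreaRect(a[1].astype(np.float32)),cv2.boundingRect(a[1].astype(np.int32)))
print(yaw_tool([-0.0801422 , -0.70248016, -0.08130422,  0.70248735]).round(3))
# enlarged crops: top view stand, button, pin
def crop(d,a,w,h): x0,y0,x1,y1=roi(a);return cv2.resize(d['frame'][y0:y1,x0:x1,::-1],(w,h),interpolation=cv2.INTER_CUBIC)
c=np.hstack([crop(t,(310,225,490,405),500,500),np.vstack([crop(t,(180,340,340,440),300,190),crop(t,(570,335,650,405),300,310)])])
cv2.imwrite('pics/crop1.png',c)
E
```

```text
Traceback (most recent call last):
  File "h.py", line 14, in blob
    c=sorted(cv2.findContours(m,cv2.RETR_EXTERNAL,cv2.CHAIN_APPROX_NONE)[0],key=cv2.contourArea)[-1-n]
      ~~~~~~~~~~~~~~~~~~~~~~~~~~~~~~~~~~~~~~~~~~~~~~~~~~~~~~~~~~~~~~~~~~~~~~~~~~~~~~~~~~~~~~~~~~^^^^^^
IndexError: list index out of range
```

```bash
cat > m.py <<'E'
from h import *
ims=pickle.load(open('im0.pkl','rb'));s,t=ims['scene'],ims['top']
f=.64
def roi(a): return [int(v*f) for v in a]
g=lambda d,lo,hi,a:blob(d,lo,hi,roi(a))
dark=((0,0,0),(179,255,75))
def crop(d,a,w,h): x0,y0,x1,y1=roi(a);return cv2.resize(d['frame'][y0:y1,x0:x1,::-1],(w,h),interpolation=cv2.INTER_CUBIC)
c=np.hstack([crop(t,(310,225,490,405),500,500),np.vstack([crop(t,(180,340,340,440),300,190),crop(t,(570,335,650,405),300,310)])])
cv2.imwrite('pics/crop1.png',c)
def tryit(n,fn):
    try: print(n,fn())
    except Exception as e: print(n,'ERR',e)
def handles():
    L=g(t,*dark,(318,350,353,372));R=g(t,*dark,(444,375,482,396))
    Ls=g(s,*dark,(362,228,388,252));Rs=g(s,*dark,(270,290,303,322))
    le=L[1][L[1][:,0].argmin()];re=R[1][R[1][:,0].argmax()]
    les=Ls[1][Ls[1][:,0].argmax()];res=Rs[1][Rs[1][:,0].argmin()]
    hl=tri(t,le,s,les);hr=tri(t,re,s,res)
    return 'px',le/f,re/f,les/f,res/f,L[2],R[2],Ls[2],Rs[2],hl,hr,np.linalg.norm(hl-hr)
tryit('handles',handles)
og=((5,180,120),(18,255,255))
tryit('orange',lambda:(lambda o:(o[0]/f,o[2],ray(t,o[0],.0775)))(g(t,*og,(395,250,440,300))))
gr=((45,120,60),(80,255,255))
tryit('sizes',lambda:[np.percentile(cv2.cvtColor(d['frame'],cv2.COLOR_RGB2HSV)[int(v*f)-1:int(v*f)+2,int(u*f)-1:int(u*f)+2].reshape(-1,3),50,axis=0) for d,u,v in((t,252,379),(s,400,220),(t,618,375),(s,192,412),(s,376,241),(s,290,303),(t,300,420))])
def two(lo,hi,ra,rb):
    a=g(t,lo,hi,ra);b=g(s,lo,hi,rb);return a[0]/f,b[0]/f,a[2],b[2],tri(t,a[0],s,b[0])
tryit('button',lambda:two((55,200,150),(70,255,255),(235,360,275,398),(385,208,415,238)))
tryit('pin',lambda:two((0,130,60),(6,255,255),(595,360,635,390),(180,398,206,436)))
tryit('holder',lambda:[tuple(cv2.boxPoints(cv2.minAreaRect(g(t,(105,130,30),(125,255,255),(570,340,645,410))[1].astype(np.float32)))/f)])
print(yaw_tool([-0.0801422 , -0.70248016, -0.08130422,  0.70248735]).round(3))
E
python3 m.py
```

```text
handles ('px', array([323.4375, 357.8125]), array([471.875 , 389.0625]), array([378.125 , 235.9375]), array([278.125, 309.375]), 53.0, 48.5, 10.5, 21.5, array([0.52010117, 0.15819627, 0.08019886]), array([ 0.47652139, -0.06472635,  0.08148732]), np.float64(0.2271461102032395))
orange (array([416.81321293, 273.32164924]), 263.0, array([0.65066689, 0.0181235 , 0.0775    ]))
sizes [array([ 68., 186., 228.]), array([ 67., 168., 225.]), array([  2., 182., 252.]), array([  1., 207., 255.]), array([79., 42., 73.]), array([85., 43., 67.]), array([ 38., 142., 144.])]
button ERR list index out of range
pin (array([615.35274621, 373.73342803]), array([193.00761816, 415.31016791]), 22.0, 67.0, array([ 0.49943282, -0.28062853,  0.08503635]))
holder [(array([584.1912 , 386.67285], dtype=float32), array([593.3824, 349.9081], dtype=float32), array([634.5589 , 360.20224], dtype=float32), array([625.36774, 396.96695], dtype=float32))]
[[-0.     0.227 -0.974]
 [ 0.002 -0.974 -0.227]
 [-1.    -0.002 -0.   ]]
```

View pics/crop1.png

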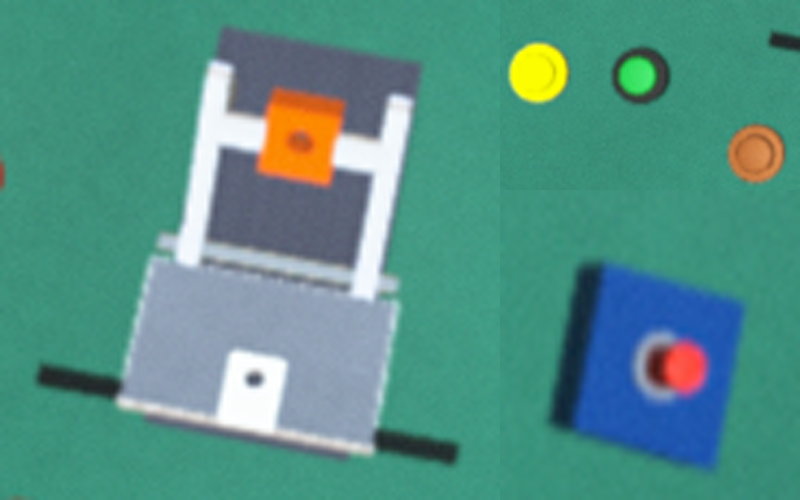

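```bash
python3 - <<'E'
from h import *
ims=pickle.load(open('im0.pkl','rb'));s,t=ims['scene'],ims['top']
f=.64
r=lambda u,v,z:ray(t,(u*f-.2,v*f-.2),z).round(4)
m=r(418,275.8,.0775);print('mouth',m)
print('pin collar',r(612.1,375,.059),'top',r(619.9,375.2,.099))
print('handles z.081',r(323,358.5,.081),r(473,389.5,.081),'hole',r(401.8,361.1,.077))
w=lambda X:proj(s,X)/f
for d,roi in((t,(235,360,275,398)),(s,(385,208,415,238))):
    print(blob(d,(50,165,175),(72,255,255),[int(v*f) for v in roi])[0]/f)
p=(255,379.5)
for z in(.02,.03,.04):print(z,r(*p,z),w(r(*p,z)))
E
```

```text
mouth [0.6473 0.0168 0.0775]
pin collar [ 0.4978 -0.2815  0.059 ] top [ 0.498  -0.2834  0.099 ]
handles z.081 [0.5204 0.1598 0.081 ] [ 0.4751 -0.067   0.081 ] hole [0.5171 0.0406 0.077 ]
[251.98837477 378.25161142]
[398.80952381 218.86160714]
0.02 [0.487  0.2755 0.02  ] [396.95968657 220.156478  ]
0.03 [0.4872 0.2734 0.03  ] [396.41972953 216.40504414]
0.04 [0.4874 0.2712 0.04  ] [395.84551339 212.63880634]
```

```bash
python3 -m crank '{"grip":[1,1,1,1,1,1,1,1,1,1,1,1,1,1,1,1],"slide":[[34.9,51.2,-2],[34.9,51.2,-2],[34.9,51.2,-2],[34.9,51.2,-2],[34.9,51.2,-2],[34.9,51.2,-2],[34.9,51.2,-2],[34.9,51.2,-2],[34.9,51.2,-2],[34.9,51.2,-2],[34.9,51.2,-2],[34.9,51.2,-2],[34.9,51.2,-2],[34.9,51.2,-2],[34.9,51.2,-2],[34.9,51.2,-2]],"roll":[65.6,65.6,65.6,65.6,65.6,65.6,65.6,65.6,65.6,65.6,65.6,65.6,65.6,65.6,65.6,65.6]}' 20
python3 - <<'E'
from h import *
from rig import manip
d=manip.get_image('wrist');pickle.dump(d,open('w1.pkl','wb'));cv2.imwrite('pics/w1.png',cv2.resize(d['frame'][:,:,::-1],(800,600)))
for X in([.479,-.048,.079],[.4751,-.067,.081],[.5842,.0294,.045],[.6473,.0168,.0775]):print(proj(d,X)/.64)
print(yaw_tool(manip.get_state()['ee_rot'])[:,1])
E
```

```text
clock: 1.7
position: [0.4785, -0.049, 0.1803]
ee_rot: [-0.448, -0.547, -0.448, 0.547]
contact_force: [-0.2, -0.3, -0.3]
width: 0.0859
[407.0673768  295.93208546]
[406.97483025 326.76292341]
[546.23155804 134.35363255]
[676.82840167 129.02697377]
[ 9.80322352e-01 -1.97402934e-01 -4.08595578e-04]
```

View pics/w1.png

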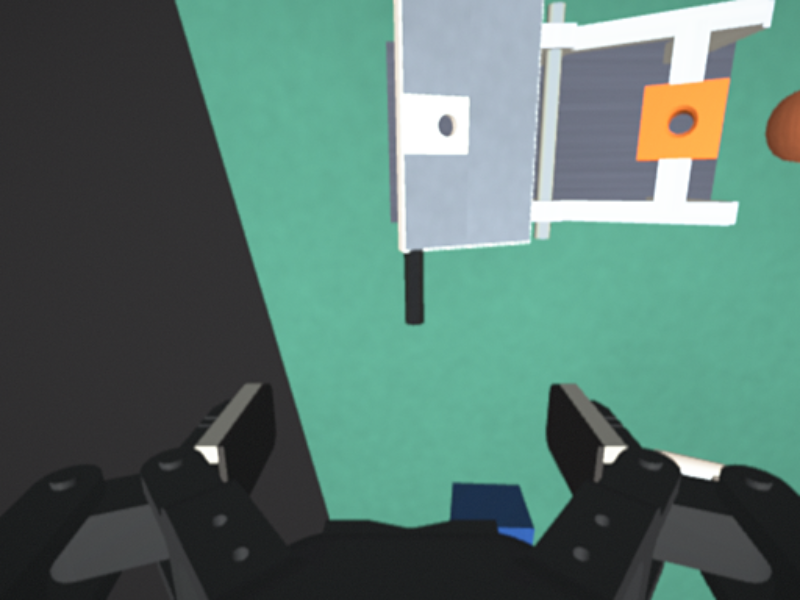

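```bash
python3 -m crank '{"grip":[1,1,1,1,1,0,0,0,0,0,0,0],"slide":[[0.3,0,-5],[0.3,0,-9],[0.3,0,-11],[0.3,0,-12.1],[0.3,0,-12.1],[0.3,0,-12.1],[0.3,0,-12.1],[0.3,0,-12.1],[0.3,0,-12.1],[0.3,0,-12.1],[0.3,0,-12.1],[0.3,0,-12.1]],"roll":[0,0,0,0,0,0,0,0,0,0,0,0]}' 30
python3 - <<'E'
from h import *
x=np.array([.9807,-.1955]);H=np.array([.5855,.029])
a=np.radians(np.r_[19.4,30:151:10,150,153])
p=np.c_[-.092*np.cos(a),.045+.092*np.sin(a)]
d=p-p[0]
for A,q in zip(np.degrees(a),d):print(round(A),(np.r_[q[0]*x,q[1]]*100).round(1))
w=pickle.load(open('w1.pkl','rb'))
print(ray(w,(682*.64,122*.64),.0775))
E
```

```text
clock: 2.95
position: [0.4824, -0.048, 0.0596]
ee_rot: [0.448, 0.547, 0.448, -0.547]
contact_force: [0.6, 0.5, 0.7]
width: -0.0002
19 [ 0. -0.  0.]
30 [ 0.7 -0.1  1.5]
40 [ 1.6 -0.3  2.9]
50 [ 2.7 -0.5  4. ]
60 [ 4.  -0.8  4.9]
70 [ 5.4 -1.1  5.6]
80 [ 6.9 -1.4  6. ]
90 [ 8.5 -1.7  6.1]
100 [10.1 -2.   6. ]
110 [11.6 -2.3  5.6]
120 [13.  -2.6  4.9]
130 [14.3 -2.9  4. ]
140 [15.4 -3.1  2.9]
150 [16.3 -3.3  1.5]
150 [16.3 -3.3  1.5]
153 [16.5 -3.3  1.1]
[0.65029595 0.01996236 0.0775    ]
```

```bash
python3 - <<'E'
from h import *
from rig import manip
d=manip.get_image('wrist');s=manip.get_image('scene');pickle.dump((d,s),open('w2.pkl','wb'))
a=cv2.resize(d['frame'][:,:,::-1],(400,300));b=cv2.resize(s['frame'][130:250,130:290,::-1],(400,300),interpolation=cv2.INTER_CUBIC)
cv2.imwrite('pics/w2.png',np.hstack([a,b]))
E
```

```text
(no output)
```

View pics/w2.png

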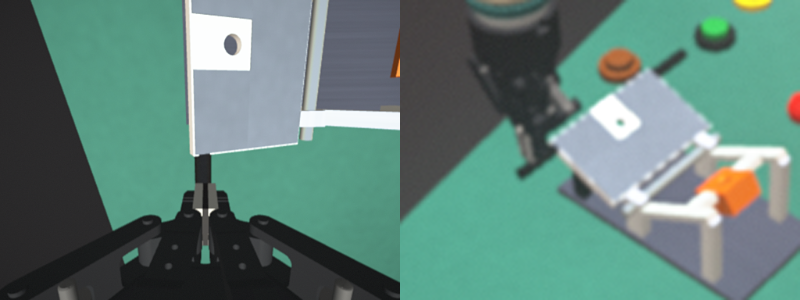

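```bash
python3 - <<'E'
from h import *
ims=pickle.load(open('im0.pkl','rb'));s,t=ims['scene'],ims['top'];w=pickle.load(open('w1.pkl','rb'))
f=.64;q=lambda u,v:np.array([u*f,v*f])
for n,a,b in(('hend',(473,389.5),(414.5,323)),('mouth',(418,275.8),(682,122)),('phole',(401.8,361.1),(447,125))):
    print(n,tri(t,q(*a),w,q(*b)))
print('scene+top hend',tri(t,q(473,389.5),s,q(278,310)),'scene+wrist',tri(s,q(278,310),w,q(414.5,323)))
E
```

```text
hend [ 0.47569938 -0.06821644  0.07136944]
mouth [0.64589361 0.01725474 0.08604547]
phole [0.51612833 0.03895422 0.13168631]
scene+top hend [ 0.47638254 -0.06602504  0.08117255] scene+wrist [ 0.4794467  -0.06559747  0.08244555]
```

```bash
python3 - <<'E'
from h import *
ims=pickle.load(open('im0.pkl','rb'));s,t=ims['scene'],ims['top'];w,s2=pickle.load(open('w2.pkl','rb'))
f=.64;q=lambda u,v:np.array([u*f,v*f])
print(tri(t,q(323,358.5),s,q(382,236)))
# scene change left handle
a=s['frame'][140:175,225:255].astype(int);b=s2['frame'][140:175,225:255].astype(int);print(abs(a-b).mean())
dk=lambda d,r:(lambda g:np.argwhere(g<95)[:, ::-1]+[r[0],r[1]])(cv2.cvtColor(d['frame'][r[1]:r[3],r[0]:r[2]],cv2.COLOR_RGB2GRAY))
for d in(s,s2):
    p=dk(d,(232,146,252,162));print(p.mean(0)/f,p.max(0)/f,p.min(0)/f)
A=np.array([.4765,-.066]);
for z in(.045,.055,.065,.075,.085):
    X=np.r_[ray(t,q(473,389.5),z)];Y=ray(t,q(323,358.5),z);print(z,X[:2].round(4),np.linalg.norm(X-Y).round(4),(proj(s,X)/f).round(1),(proj(s,Y)/f).round(1))
c=np.hstack([cv2.resize(s2['frame'][170:220,165:230,::-1],(400,308),interpolation=cv2.INTER_CUBIC),cv2.resize(w['frame'][170:340,150:370,::-1],(400,308))])
cv2.imwrite('pics/c3.png',c)
E
```

```text
[0.52184066 0.16111373 0.07807986]
5.475873015873016
[374.80113636 239.57386364] [392.1875 248.4375] [362.5   228.125]
[375.05580357 239.42522321] [392.1875 248.4375] [362.5   228.125]
0.045 [ 0.4735 -0.0698] 0.2384 [276.3 328. ] [381.1 250.3]
0.055 [ 0.4738 -0.0691] 0.2364 [275.9 323.2] [380.6 246.1]
0.065 [ 0.4741 -0.0685] 0.2345 [275.6 318.3] [380.  241.9]
0.075 [ 0.4744 -0.0679] 0.2325 [275.2 313.4] [379.4 237.6]
0.085 [ 0.4747 -0.0672] 0.2305 [274.8 308.4] [378.8 233.3]
```

View pics/c3.png

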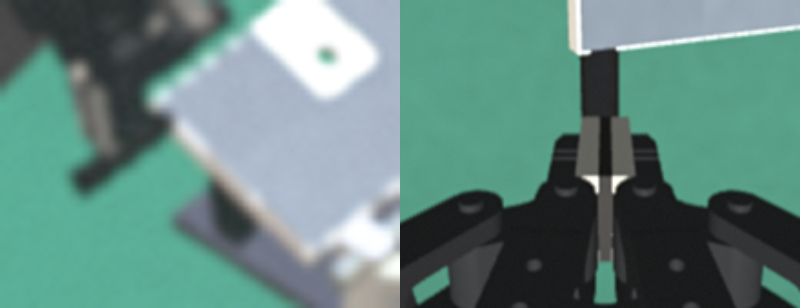

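The crop shows the fingers shut above the stub: its outer end pokes out at (80,180). I'll check the TCP projection against the fingertips.

```bash
python3 - <<'E'
from h import *
from rig import manip
w,s=pickle.load(open('w2.pkl','rb'))
T=np.array(manip.get_state()['position']);print(T)
pr=lambda d,X:proj(d,X)
for dz in(0,.019):
    X=T+[0,0,dz];a=pr(w,X);b=pr(s,X)
    print(dz,'wrist crop',((a-[150,170])*[400/220,308/170]+[400,0]).round(),'scene crop',((b-[165,170])*[400/65,308/50]).round())
f=.64
for z in (.045,.055,.065,.075): print(z, (ray(w,(150+200*220/400,170+52*170/308),z)).round(4))
print(np.linalg.norm(w['R'].T@w['t']),-w['R'].T@w['t'])
E
```

```text
[ 0.48237735 -0.04800032  0.05948999]
0 wrist crop [598. 110.] scene crop [120. 192.]
0.019 wrist crop [598. 133.] scene crop [115. 157.]
0.045 [ 0.4861 -0.0316  0.045 ]
0.055 [ 0.4868 -0.0287  0.055 ]
0.065 [ 0.4874 -0.0259  0.065 ]
0.075 [ 0.488  -0.0231  0.075 ]
0.5505351689018227 [0.49811249 0.02164    0.23346226]
```

```bash
python3 -m crank '{"grip":[1,1,1,1,1,1,1,1,1,0,0,0,0,0,0,0,0],"slide":[[0,0,2],[0,0,2],[0,0,2],[0,0,2],[0,0,2],[0,0,0],[0,0,-1],[0,0,-2],[0,0,-2],[0,0,-2],[0,0,-2],[0,0,-2],[0,0,-2],[0,0,-2],[0,0,-2],[0,0,-2],[0,0,-2]],"roll":[0,0,0,0,0,0,0,0,0,0,0,0,0,0,0,0,0]}' 30
```

```text
clock: 4.75
position: [0.4805, -0.0477, 0.0393]
ee_rot: [-0.448, -0.546, -0.449, 0.547]
contact_force: [-5.5, 0.6, 3.3]
width: 0.0106
```

```bash
python3 -m crank '{"grip":[0,0,0,0,0,0,0,0],"slide":[[0.2,0,0.9],[0.4,-0.1,1.7],[1.1,-0.2,3.1],[2.0,-0.4,4.4],[3.1,-0.6,5.5],[4.4,-0.9,6.5],[5.8,-1.2,7.1],[5.8,-1.2,7.1]],"roll":[0,0,0,0,0,0,0,0]}' 30
python3 - <<'E'
from h import *
from rig import manip
d=manip.get_image('scene');t=manip.get_image('top');pickle.dump((d,t),open('w3.pkl','wb'))
a=cv2.resize(d['frame'][100:270,130:330,::-1],(400,340));b=cv2.resize(t['frame'][130:270,180:345,::-1],(400,340))
cv2.imwrite('pics/w3.png',np.hstack([a,b]))
E
```

```text
clock: 5.55
position: [0.5449, -0.061, 0.1126]
ee_rot: [0.45, 0.549, 0.446, -0.545]
contact_force: [-0.8, -0.5, 0.4]
width: -0.0002
```

View pics/w3.png

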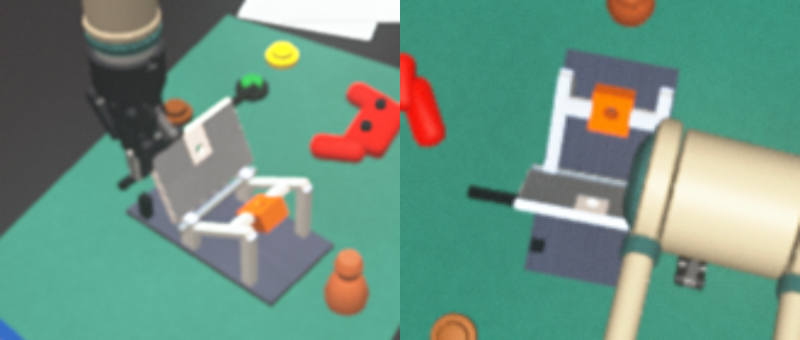

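```bash
python3 - <<'E'
from h import *
from rig import manip
d,t=pickle.load(open('w3.pkl','rb'))
T=np.array(manip.get_state()['position'])
for dz in(0,.01,.019,.03):print(dz,((proj(d,T+[0,0,dz])-[130,100])*2).round(1))
# button positions as calibration check, table plane mat etc.
H=np.array([.587,.030]);x=np.array([.981,-.195]);y=np.array([.195,.981])
for A in(45,55,65):
    a=np.radians(A)
    for s_ in(.116,-.116):
        X=np.r_[H-.092*np.cos(a)*x+s_*y,.045+.092*np.sin(a)];print(A,s_,X.round(3),((proj(d,X)-[130,100])*2).round(),((proj(t,X)-[180,130])*[400/165,340/140]+[400,0]).round())
w=manip.get_image('wrist');pickle.dump(w,open('w4.pkl','wb'));
c=np.hstack([cv2.resize(w['frame'][:,:,::-1],(400,300)),cv2.resize(d['frame'][150:210,165:245,::-1],(400,300),interpolation=cv2.INTER_CUBIC)]);cv2.imwrite('pics/w4.png',c)
print(((proj(d,T)-[165,150])*5+[400,0]).round(), (proj(w,T)*400/512).round())
E
```

```text
0 [140.8 194.2]
0.01 [140.1 187.8]
0.019 [139.4 181.9]
0.03 [138.5 174.7]
45 0.116 [0.546 0.156 0.11 ] [241.  90.] [464. 214.]
45 -0.116 [ 0.501 -0.071  0.11 ] [106. 189.] [703. 263.]
55 0.116 [0.558 0.154 0.12 ] [248.  88.] [466. 201.]
55 -0.116 [ 0.513 -0.074  0.12 ] [112. 187.] [707. 250.]
65 0.116 [0.571 0.151 0.128] [257.  87.] [468. 186.]
65 -0.116 [ 0.526 -0.076  0.128] [120. 188.] [710. 236.]
[577. 236.] [203. 180.]
```

View pics/w4.png

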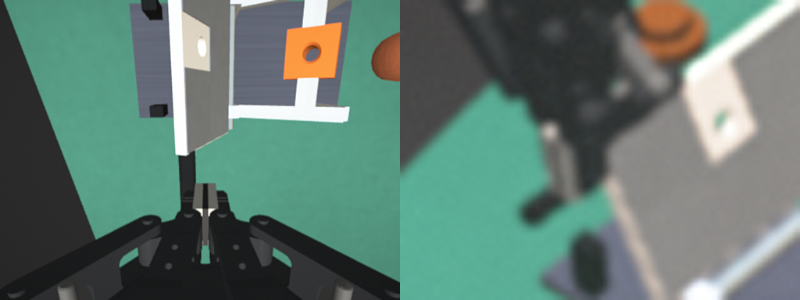

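```bash
python3 -m crank '{"grip":[0,0,1,1,1,1,1,1,1,1,0,0,0,0,0,0,0,0],"slide":[[0,0,3],[0,0,6],[-1.8,0.4,6],[-1.8,0.4,6],[-1.8,0.4,6],[-1.8,0.4,6],[-1.8,0.4,3],[-1.8,0.4,0],[-1.8,0.4,-0.8],[-1.8,0.4,-0.8],[-1.8,0.4,-0.8],[-1.8,0.4,-0.8],[-1.8,0.4,-0.8],[-1.8,0.4,-0.8],[-1.8,0.4,-0.8],[-1.8,0.4,-0.8],[-1.8,0.4,-0.8],[-1.8,0.4,-0.8]],"roll":[0,0,0,0,0,0,0,0,0,0,0,0,0,0,0,0,0,0]}' 60
```

```text
clock: 7.5
position: [0.5228, -0.0562, 0.1029]
ee_rot: [0.449, 0.547, 0.448, -0.547]
contact_force: [0.5, 0.2, 1.5]
width: 0.0003
```

```bash
cat > look.py <<'E'
import sys
from h import *
from rig import manip
w=manip.get_image('wrist');d=manip.get_image('scene');pickle.dump((w,d),open(sys.argv[1]+'.pkl','wb'))
x0,y0=map(int,sys.argv[2:4])
c=np.hstack([cv2.resize(w['frame'][:,:,::-1],(400,300)),cv2.resize(d['frame'][y0:y0+60,x0:x0+80,::-1],(400,300),interpolation=cv2.INTER_CUBIC)]);cv2.imwrite(f'pics/{sys.argv[1]}.png',c)
T=np.array(manip.get_state()['position'])
for dz in(0,.019):print(((proj(d,T+[0,0,dz])-[x0,y0])*5+[400,0]).round(), (proj(w,T+[0,0,dz])*400/512).round())
E
python3 look.py w5 165 150
```

```text
[550. 230.] [202. 180.]
[546. 199.] [202. 190.]
```

View pics/w5.png

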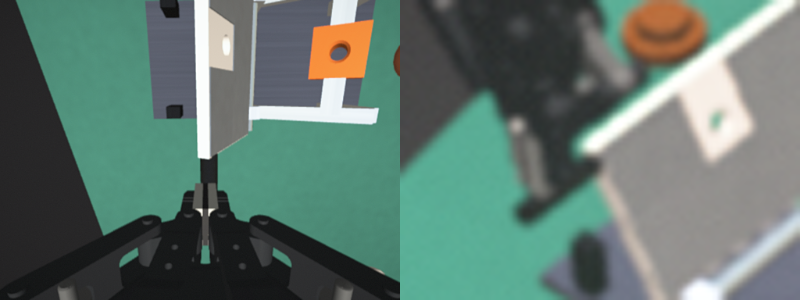

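```bash
python3 -m crank '{"grip":[1,1,1,1,1,1,1,0,0,0,0,0,0,0,0],"slide":[[0,0,1],[0,0,1],[0,0,1],[0,0,1],[0.2,0,0],[0.2,0,-1.5],[0.2,0,-1.5],[0.2,0,-1.5],[0.2,0,-1.5],[0.2,0,-1.5],[0.2,0,-1.5],[0.2,0,-1.5],[0.2,0,-1.5],[0.2,0,-1.5],[0.2,0,-1.5]],"roll":[0,0,0,0,0,0,0,0,0,0,0,0,0,0,0]}' 40
```

```text
clock: 9.1
position: [0.5247, -0.0561, 0.0879]
ee_rot: [0.449, 0.547, 0.448, -0.547]
contact_force: [-0.9, 0.1, 3.0]
width: 0.01
```

```bash
python3 -m crank '{"grip":[0,0,0,0,0,0,0,0,0,0],"slide":[[0.6,-0.1,0.3],[1.3,-0.3,0.6],[2.8,-0.6,1.0],[4.4,-0.9,1.15],[5.9,-1.2,1.0],[7.5,-1.5,0.6],[8.9,-1.8,-0.1],[10.2,-2.0,-1.0],[11.3,-2.2,-2.1],[11.3,-2.2,-2.1]],"roll":[0,0,0,0,0,0,0,0,0,0]}' 40
```

```text
clock: 10.1
position: [0.6392, -0.0777, 0.0642]
ee_rot: [0.448, 0.547, 0.448, -0.546]
contact_force: [2.2, 4.6, -1.4]
width: 0.0098
```

```bash
python3 -m crank '{"grip":[0,0,0,0,0],"slide":[[0.5,-0.1,-0.7],[0.9,-0.2,-1.3],[1.0,-0.2,-1.6],[1.1,-0.2,-1.8],[1.1,-0.2,-1.8]],"roll":[0,0,0,0,0]}' 40
python3 look.py w6 205 150
```

```text
clock: 10.6
position: [0.6436, -0.0788, 0.0568]
ee_rot: [-0.447, -0.545, -0.45, 0.548]
contact_force: [-21.9, 6.6, 45.3]
width: 0.0098
[556. 428.] [203. 180.]
[554. 399.] [202. 190.]
```

View pics/w6.png

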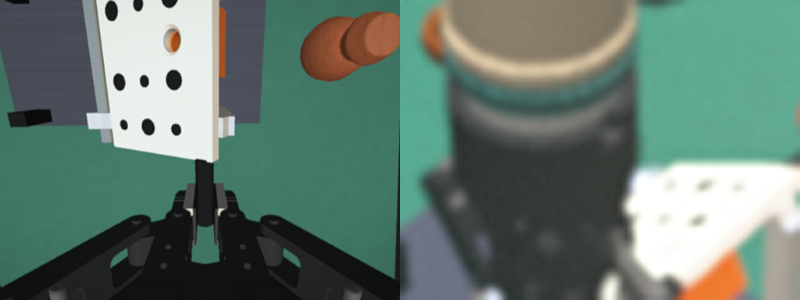

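```bash
python3 -m crank '{"grip":[0,0.6,0.6,0.6,0.6,0.6,0.6,0.6,0,0,0,0,0,0,0,0,0,0,0],"slide":[[-0.1,0,0.4],[-0.1,0,0.4],[-0.1,0,0.4],[-0.1,0,0.4],[-0.1,0,0.4],[0,0,4],[0,0,8],[0,0,10],[-5,-7,10],[-10,-14,10],[-14.9,-20.4,10],[-14.9,-20.4,10],[-14.9,-20.4,10],[-14.9,-20.4,10],[-14.9,-20.4,10],[-14.9,-20.4,10],[-14.9,-20.4,10],[-14.9,-20.4,10],[-14.9,-20.4,10]],"roll":[0,0,0,0,0,0,0,0,-8,-16,-25,-33,-42,-50,-58,-66,-74,-82,-90]}' 40
python3 - <<'E'
from h import *
from rig import manip
w=manip.get_image('wrist');t=manip.get_image('top');s=manip.get_image('scene');pickle.dump((w,t,s),open('w7.pkl','wb'))
p=manip.get_state();print(p['position'],yaw_tool(p['ee_rot'])[:,1])
f=.64
a=cv2.resize(w['frame'][:,:,::-1],(400,300));b=cv2.resize(t['frame'][140:260,190:350,::-1],(400,300),interpolation=cv2.INTER_CUBIC)
cv2.imwrite('pics/w7.png',np.hstack([a,b]))
for X in([.498,-.2825,.059],[.498,-.2825,.099]):print(proj(w,X)*400/512)
E
```

```text
clock: 12.6
position: [0.4995, -0.2846, 0.1479]
ee_rot: [0.072, -0.703, 0.072, 0.704]
contact_force: [-0.3, -0.4, 0.1]
width: -0.0
[ 0.49945687 -0.28439281  0.14799445] [-1.93230120e-01 -9.81153446e-01  1.92308490e-04]
[204.95365688 153.43244245]
[204.93154462 163.99925459]
```

View pics/w7.png

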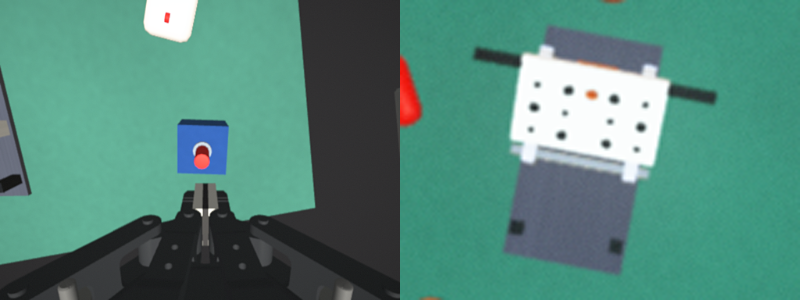

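```bash
python3 -m crank '{"grip":[0,0,0,0],"slide":[[0.1,0.3,-3],[0.1,0.3,-4.6],[0.1,0.3,-5.1],[0.1,0.3,-5.1]],"roll":[0,0,0,0]}' && python3 -m crank '{"grip":[0,0,0],"slide":[[0,0,-0.4],[0,0,-0.7],[0,0,-0.7]],"roll":[0,0,0]}' && python3 -m crank '{"grip":[0,0,0],"slide":[[0,0,-0.3],[0,0,-0.3],[0,0,-0.3]],"roll":[0,0,0]}'
```

```text
clock: 13.15
position: [0.5001, -0.2809, 0.0968]
ee_rot: [0.069, -0.703, 0.069, 0.704]
contact_force: [-0.8, -0.4, 0.9]
width: 0.0002
clock: 13.45
position: [0.5005, -0.2812, 0.0907]
ee_rot: [-0.069, 0.704, -0.07, -0.704]
contact_force: [-0.3, -0.5, -0.3]
width: 0.0001
clock: 13.75
position: [0.5004, -0.2811, 0.0876]
ee_rot: [-0.069, 0.704, -0.07, -0.704]
contact_force: [-0.9, -0.2, -0.2]
width: -0.0002
```

```bash
python3 -m crank '{"grip":[0,0,0],"slide":[[0,0,-0.3],[0,0,-0.4],[0,0,-0.4]],"roll":[0,0,0]}' && python3 -m crank '{"grip":[0,0,0],"slide":[[0,0,-0.2],[0,0,-0.4],[0,0,-0.4]],"roll":[0,0,0]}'
```

```text
clock: 14.05
position: [0.5002, -0.2809, 0.0832]
ee_rot: [0.07, -0.703, 0.069, 0.704]
contact_force: [-0.1, 0.3, 0.6]
width: -0.0
clock: 14.35
position: [0.5002, -0.2809, 0.0792]
ee_rot: [0.07, -0.703, 0.069, 0.704]
contact_force: [0.2, -0.5, -0.7]
width: -0.0004
```

```bash
python3 -m crank '{"grip":[0,0,0],"slide":[[0,0,-0.2],[0,0,-0.4],[0,0,-0.4]],"roll":[0,0,0]}' && python3 -m crank '{"grip":[0,0,0],"slide":[[0,0,-0.2],[0,0,-0.3],[0,0,-0.3]],"roll":[0,0,0]}'; python3 look.py w8 85 235
```

```text
clock: 14.65
position: [0.5002, -0.2809, 0.0752]
ee_rot: [0.07, -0.703, 0.069, 0.704]
contact_force: [0.3, 0.3, 0.1]
width: -0.0001
clock: 14.95
position: [0.5003, -0.281, 0.0724]
ee_rot: [0.07, -0.704, 0.07, 0.704]
contact_force: [-0.5, 0.3, -0.3]
width: -0.0003
[600. 175.] [207. 181.]
[591. 146.] [207. 191.]
```

View pics/w8.png

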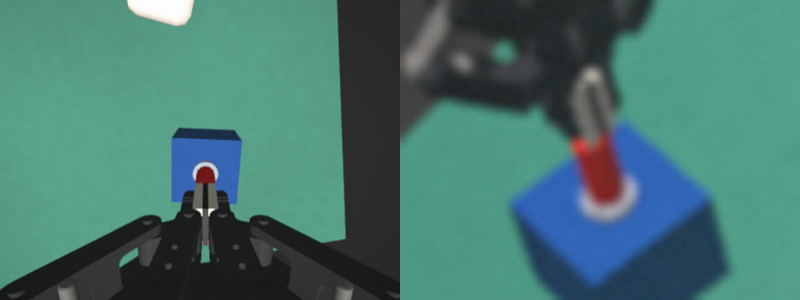

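```bash
python3 -m crank '{"grip":[0.5,0.5,0.5,0.5,0.5,0.5,0,0,0,0,0,0],"slide":[[0,0,0.5],[0,0,0.5],[0,0,0.5],[0,0,-1],[0,0,-2.6],[0,0,-2.6],[0,0,-2.6],[0,0,-2.6],[0,0,-2.6],[0,0,-2.6],[0,0,-2.6],[0,0,-2.6]],"roll":[0,0,0,0,0,0,0,0,0,0,0,0]}' 40
```

```text
clock: 16.25
position: [0.501, -0.2814, 0.0473]
ee_rot: [-0.069, 0.704, -0.07, -0.703]
contact_force: [-0.4, 0.5, 4.7]
width: 0.0145
```

```bash
python3 -m crank '{"grip":[0,0,0,0],"slide":[[0,0,1.2],[0,0,2.4],[0,0,3.4],[0,0,3.4]],"roll":[0,0,0,0]}' 40; python3 look.py w9 85 225
```

```text
clock: 16.65
position: [0.5013, -0.2817, 0.0826]
ee_rot: [-0.069, 0.705, -0.07, -0.703]
contact_force: [-0.0, -0.1, -0.3]
width: 0.0145
[596. 212.] [206. 181.]
[587. 183.] [207. 191.]
```

View pics/w9.png

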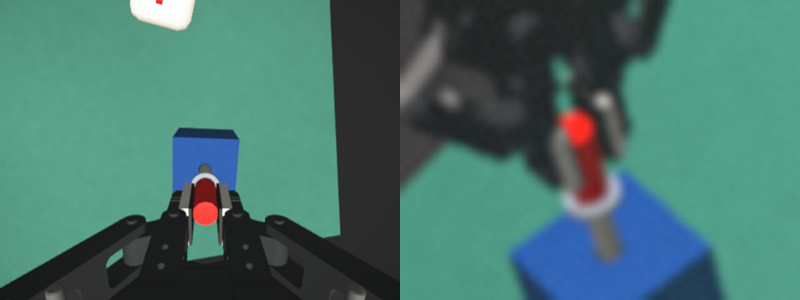

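```bash
python3 -m crank '{"grip":[0,0,0,0,0,0,0],"slide":[[-0.5,0.1,-0.1],[-1.1,0.2,-0.2],[-1.6,0.3,-0.3],[-2.1,0.4,-0.5],[-2.6,0.5,-0.7],[-3.05,0.6,-1.0],[-3.05,0.6,-1.0]],"roll":[0,0,0,0,0,0,0]}' 40; python3 - <<'E'
from h import *
from rig import manip
w=manip.get_image('wrist');s=manip.get_image('scene');t=manip.get_image('top');pickle.dump((w,s,t),open('w10.pkl','wb'))
c=np.hstack([cv2.resize(w['frame'][180:330,150:350,::-1],(400,300)),cv2.resize(s['frame'][225:285,85:165,::-1],(400,300),interpolation=cv2.INTER_CUBIC)]);cv2.imwrite('pics/w10.png',c)
H=np.array([.498,-.2825])
E
```

```text
clock: 17.45
position: [0.469, -0.2749, 0.0704]
ee_rot: [0.07, -0.703, 0.07, 0.704]
contact_force: [2.5, -0.9, 4.9]
width: 0.0141
```

View pics/w10.png

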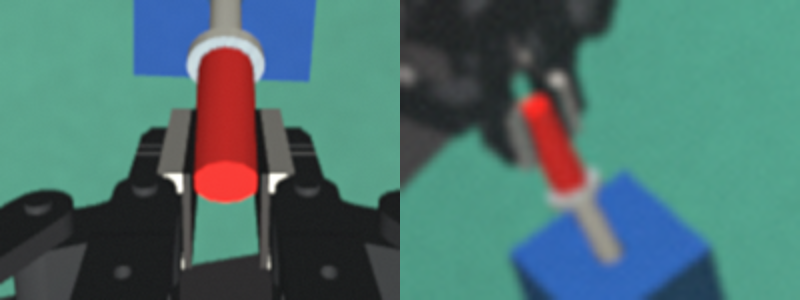

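The pin is tilted in the grip with its tip still in the holder's hole; scene crop pixels are handle end (537,105), collar (573,190) and shaft at the mouth (613,255). Next I'll compute the tilt from these.

```bash
python3 - <<'E'
from h import *
from rig import manip
w,s,t=pickle.load(open('w10.pkl','rb'))
x=np.array([.981,-.195,0]);y=np.array([.195,.981,0])
st=manip.get_state();T=st['position'];print(T,st['contact_force'])
def onplane(d,uv,y0):
    c=-d['R'].T@d['t'];v=d['R'].T@np.linalg.inv(d['K'])@[*uv,1];X=c+v*(y0-y@c)/(y@v);return np.array([x@X,y@X,X[2]])
y0=y@np.array([.5005,-.2815,0]);print('hole',x@np.array([.5,-.2815,0]),'tcp',x@T)
P=[onplane(s,(85+(u-400)/5,225+v/5),y0) for u,v in((537,105),(573,190),(613,255))]
W=[onplane(w,(150+u/2,180+v/2),y0) for u,v in()]
for p in P:print(p.round(4))
d=P[0]-P[1];print('len',np.hypot(d[0],d[2]),'tilt',np.degrees(np.arctan2(-d[0],d[2])))
d=P[0]-P[2];print('len',np.hypot(d[0],d[2]),'tilt',np.degrees(np.arctan2(-d[0],d[2])))
# home panel hole
t7=pickle.load(open('w7.pkl','rb'))[1]
h=ray(t7,(266.4,178),.08);print('panel hole top view z.08',h,'from mouth est',np.array([.6485,.0185])-.004*x[:2])
# refined: dark-orange blob on white panel
b=blob(t7,(4,90,80),(20,255,255),(258,170,275,186));print(b[0],b[2],ray(t7,b[0],.0775))
# white panel outline
m=blob(t7,(0,0,190),(179,40,255),(228,150,305,215));r=cv2.minAreaRect(m[1].astype(np.float32));c=np.array(r[0]);print(r)
E
```

```text
[ 0.46932681 -0.2750348   0.07054203] [ 0.85959428 -0.48168759  5.41302223]
hole 0.5453925 tcp 0.5140413896780285
[ 0.5247 -0.1786  0.1324]
[ 0.5325 -0.1786  0.0847]
[ 0.5498 -0.1786  0.0559]
len 0.04835982748873511 tilt 9.223921549317112
len 0.08053276127341677 tilt 18.127122159121807
panel hole top view z.08 [0.64299303 0.01891933 0.08      ] from mouth est [0.644576 0.01928 ]
[266.5 177.5] 7.0 [0.64447879 0.01871157 0.0775    ]
((264.6409912109375, 185.0275115966797), (59.2485237121582, 47.06367111206055), 11.040940284729004)
```

```bash
python3 - <<'E'
from h import *
w,s,t=pickle.load(open('w10.pkl','rb'))
x=np.array([.981,-.195,0]);y=np.array([.195,.981,0])
# size-based: handle end dia 16mm, collar dia 22mm in wrist
c=-w['R'].T@w['t'];print('cam',x@c,y@c,c[2],'f',w['K'][0,0])
def at(uv,width,real):
    zc=w['K'][0,0]*real/width; Xc=zc*(np.linalg.inv(w['K'])@[*uv,1]); return w['R'].T@(Xc-w['t'])
for n,u,v,wd,real in(('end',225,180,65/2,.016),('collar',225,60,76/2,.022),('handle base',225,60,55/2,.016)):
    X=at((150+u/2,180+v/2),wd,real);print(n,(x@X).round(4),(y@X).round(4),X[2].round(4))
# scene: axis of red blob
b=blob(s,(0,130,80),(7,255,255),(105,240,125,268));r=cv2.fitLine(b[1].astype(np.float32),cv2.DIST_L2,0,.01,.01).ravel();print(b[0],b[2],r)
vis=[]
for A in(15,20,25,30):
    a=np.radians(A);base=np.array([.4995,-.2815,.055]);ax=np.array([-np.sin(a)*x[0],-np.sin(a)*x[1],np.cos(a)])
    p,q=[proj(s,base+k*ax) for k in(.040,.079)];print(A,((q-[85,225])*5+[400,0]).round(),((p-[85,225])*5+[400,0]).round(),((q-p)/np.linalg.norm(q-p)).round(3))
E
```

```text
cam 0.5854565185986753 -0.1767973869657239 0.24420832828216452 f 293.8733611557634
end 0.5115 -0.1767 0.1149
collar 0.5319 -0.1767 0.0826
handle base 0.5317 -0.1767 0.0817
[115.00782473 253.03286385] 106.5 [  0.38577628   0.92259234 115.093025   253.1628    ]
15 [537. 107.] [571. 179.] [-0.432 -0.902]
20 [528. 102.] [567. 177.] [-0.465 -0.885]
25 [519.  98.] [563. 175.] [-0.494 -0.87 ]
30 [512.  96.] [559. 173.] [-0.52  -0.854]
```

```bash
python3 -m crank '{"grip":[0,0,0,0,0,0,0,0,0,0,0,0,0,0,0,0,0],"slide":[[0,0,0],[-0.5,0.1,0.9],[-1,0.2,1.8],[-1,0.2,5],[-1,0.2,8],[2,4,8],[4,8,8],[6,12,8],[8,16,8],[10,20,8],[11,24,8],[12,27,8],[13.4,30.2,8],[13.4,30.2,7],[13.4,30.2,6.5],[13.4,30.2,6.5],[13.4,30.2,6.5]],"roll":[0,0,0,0,0,0,0,0,0,0,0,0,0,0,0,0,0]}' 90; python3 - <<'E'
from h import *
from rig import manip
w=manip.get_image('wrist');s=manip.get_image('scene');t=manip.get_image('top');pickle.dump((w,s,t),open('w11.pkl','wb'))
cv2.imwrite('pics/w11.png',np.hstack([cv2.resize(w['frame'][60:360,100:500,::-1],(400,300)),cv2.resize(s['frame'][150:240,200:320,::-1],(400,300),interpolation=cv2.INTER_CUBIC)]))
st=manip.get_state();T=st['position'];print(T,yaw_tool(st['ee_rot'])[:,1])
t7=pickle.load(open('w7.pkl','rb'))[1]
c=ray(t7,(264.64,185.03),.0765);print('panel centre',c,'hole',c[:2]+.0139*np.array([.981,-.195]))
x=np.array([.981,-.195,0]);print('tip pred crop',proj(w,T+.034*x-[0,0,.023])-[100,60],'hole pred',proj(w,[.644,.0185,.0844])-[100,60])
E
```

```text
clock: 19.3
position: [0.6028, 0.0257, 0.1351]
ee_rot: [0.07, -0.703, 0.07, 0.704]
contact_force: [-0.3, 0.1, -0.1]
width: 0.0129
[0.60377008 0.02592893 0.13590429] [-1.97104701e-01 -9.80382398e-01  3.00800624e-04]
panel centre [0.62649252 0.0230617  0.0765    ] hole [0.64012842 0.0203512 ]
tip pred crop [164.07258709 110.47183814] hole pred [163.11856765  94.56721688]
```

View pics/w11.png

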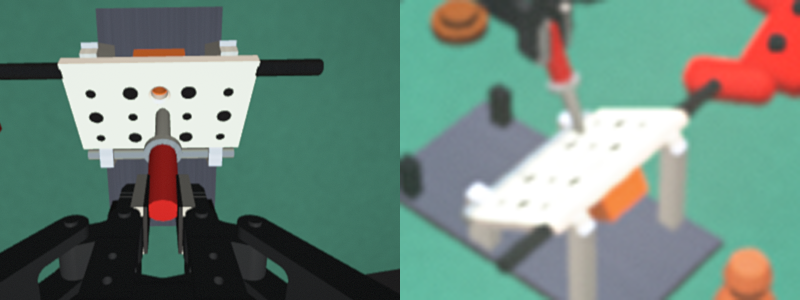

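```bash
python3 -m crank '{"grip":[0,0,0,0,0,0],"slide":[[0,0.1,-0.8],[0,0.1,-1.55],[0.5,0,-2.4],[0.75,0,-2.85],[1.0,0,-3.3],[1.0,0,-3.3]],"roll":[0,0,0,0,0,0]}' 90
```

```text
clock: 20.05
position: [0.614, 0.0269, 0.1015]
ee_rot: [0.069, -0.703, 0.07, 0.704]
contact_force: [-0.3, -1.0, -0.6]
width: 0.0128
```

```bash
python3 -m crank '{"grip":[0,0,0,0],"slide":[[0.25,-0.05,-0.45],[0.5,-0.1,-0.87],[0.75,-0.15,-1.3],[0.75,-0.15,-1.3]],"roll":[0,0,0,0]}' 90
```

```text
clock: 20.45
position: [0.6213, 0.0254, 0.0887]
ee_rot: [0.07, -0.703, 0.07, 0.704]
contact_force: [-0.3, -0.1, -1.4]
width: 0.013
```

```bash
python3 -m crank '{"grip":[0,0,0,0],"slide":[[0.2,-0.05,-0.35],[0.4,-0.1,-0.7],[0.6,-0.1,-1.04],[0.6,-0.1,-1.04]],"roll":[0,0,0,0]}' 90 && python3 -m crank '{"grip":[0,0,0,0],"slide":[[0.15,0,-0.26],[0.25,-0.05,-0.43],[0.3,-0.05,-0.52],[0.3,-0.05,-0.52]],"roll":[0,0,0,0]}' 90
```

```text
clock: 20.85
position: [0.6261, 0.024, 0.0784]
ee_rot: [0.069, -0.703, 0.07, 0.705]
contact_force: [-4.6, -0.2, -0.2]
width: 0.0127
clock: 21.25
position: [0.6273, 0.0238, 0.0752]
ee_rot: [0.069, -0.702, 0.07, 0.706]
contact_force: [-11.3, -1.0, 10.6]
width: 0.0129
```

```bash
python3 -m crank '{"grip":[0.5,0.5,0.5,0.5,0.5,0.5,0.5,0.5,0.5],"slide":[[0,0,0],[0,0,0],[0,0,0],[0,0,0],[0,0,2],[0,0,5],[-2,0.4,8],[-3,0.6,8],[-3,0.6,8]],"roll":[0,0,0,0,0,0,0,0,0]}' 90; python3 - <<'E'
from h import *
from rig import manip
w=manip.get_image('wrist');s=manip.get_image('scene');t=manip.get_image('top');pickle.dump((w,s,t),open('w12.pkl','wb'))
cv2.imwrite('pics/w12.png',np.hstack([cv2.resize(w['frame'][60:285,100:400,::-1],(400,300)),cv2.resize(s['frame'][150:240,200:320,::-1],(400,300),interpolation=cv2.INTER_CUBIC)]))
E
```

```text
clock: 22.15
position: [0.5996, 0.0303, 0.1546]
ee_rot: [-0.069, 0.704, -0.069, -0.703]
contact_force: [-0.8, 0.8, -0.3]
width: 0.0426
```

View pics/w12.png

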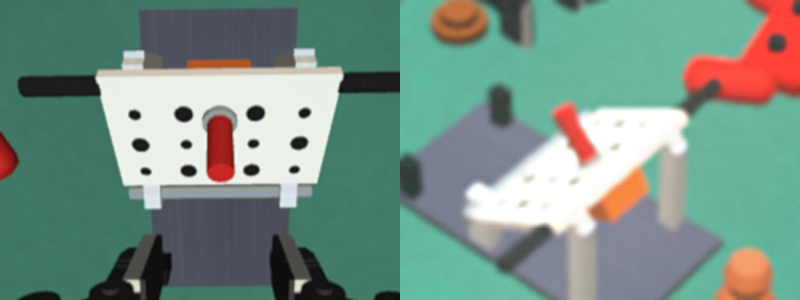

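```bash
python3 -m crank '{"grip":[0,0,0,0,0,0,0,0],"slide":[[1.9,-0.5,0],[1.9,-0.5,0],[1.9,-0.5,0],[1.9,-0.5,0],[1.9,-0.5,0],[1.9,-0.5,-2],[1.9,-0.5,-4],[1.9,-0.5,-4]],"roll":[0,0,0,0,0,0,0,0]}' 40 && python3 -m crank '{"grip":[0,0,0,0],"slide":[[0.2,0,-0.4],[0.5,-0.1,-0.9],[0.5,-0.1,-0.9],[0.5,-0.1,-0.9]],"roll":[0,0,0,0]}' && python3 -m crank '{"grip":[0,0,0],"slide":[[0.1,0,-0.2],[0.2,0,-0.3],[0.2,0,-0.3]],"roll":[0,0,0]}'
```

```text
clock: 23.1
position: [0.6167, 0.0252, 0.1114]
ee_rot: [0.069, -0.702, 0.07, 0.706]
contact_force: [0.1, 0.6, 0.3]
width: -0.0002
clock: 23.5
position: [0.6248, 0.0239, 0.1054]
ee_rot: [-0.07, 0.704, -0.07, -0.703]
contact_force: [-0.4, -0.0, 0.6]
width: -0.0003
clock: 23.8
position: [0.6265, 0.0239, 0.1018]
ee_rot: [0.07, -0.704, 0.07, 0.704]
contact_force: [0.1, -0.1, 0.6]
width: -0.0001
```

```bash
for i in 1 2 3; do python3 -m crank '{"grip":[0,0,0],"slide":[[0,0,-0.2],[0.1,0,-0.3],[0.1,0,-0.3]],"roll":[0,0,0]}' | grep -E 'pos|force'; done
```

```text
position: [0.6274, 0.024, 0.0987]
contact_force: [-0.6, 1.7, 0.4]
position: [0.6284, 0.024, 0.0957]
contact_force: [0.4, -0.1, 0.1]
position: [0.6296, 0.024, 0.0934]
contact_force: [-1.5, 0.1, 4.1]
```

```bash
for i in 1 2; do python3 -m crank '{"grip":[0,0,0],"slide":[[0,0,-0.1],[0,0,-0.15],[0,0,-0.15]],"roll":[0,0,0]}' | grep -E 'pos|force'; done
```

```text
position: [0.6296, 0.024, 0.0928]
contact_force: [-2.2, -0.1, 8.8]
position: [0.6308, 0.0238, 0.0908]
contact_force: [1.4, -0.2, 5.7]
```

```bash
for i in 1 2; do python3 -m crank '{"grip":[0,0,0],"slide":[[0,0,-0.1],[0,0,-0.2],[0,0,-0.2]],"roll":[0,0,0]}' | grep -E 'pos|force'; done
```

```text
position: [0.6318, 0.0235, 0.0891]
contact_force: [3.2, -1.0, 5.4]
position: [0.6327, 0.0234, 0.0876]
contact_force: [2.7, -0.8, 6.9]
```

```bash
python3 -m crank '{"grip":[0,0,0,0,0],"slide":[[0,0,2],[0,0,5],[-3,0.6,7],[-4,0.8,7],[-4,0.8,7]],"roll":[0,0,0,0,0]}'; python3 - <<'E'
from h import *
from rig import manip
w=manip.get_image('wrist');s=manip.get_image('scene');pickle.dump((w,s),open('w13.pkl','wb'))
cv2.imwrite('pics/w13.png',np.hstack([cv2.resize(w['frame'][60:285,100:400,::-1],(400,300)),cv2.resize(s['frame'][165:210,235:295,::-1],(400,300),interpolation=cv2.INTER_CUBIC)]))
print(manip.get_state()['position'])
x=np.array([.981,-.195,0])
for h in ([.644,.0185,.0844],):
  n=np.array([-.5*.981,.5*.195,.866])
  for k in(0,.044):print(k,(proj(w,h+k*n)-[100,60])*4/3,(proj(s,h+k*n)-[235,165])*400/60+[400,0])
E
```

```text
clock: 26.4
position: [0.5877, 0.0323, 0.1555]
ee_rot: [0.069, -0.703, 0.069, 0.704]
contact_force: [0.4, -0.2, -0.7]
width: -0.0001
[0.58915775 0.03192686 0.15460816]
0 [223.44756464  95.38984219] [552.07529964 231.78599097]
0.044 [224.45241076 141.83787715] [502.29590803 122.56423368]
```

View pics/w13.png

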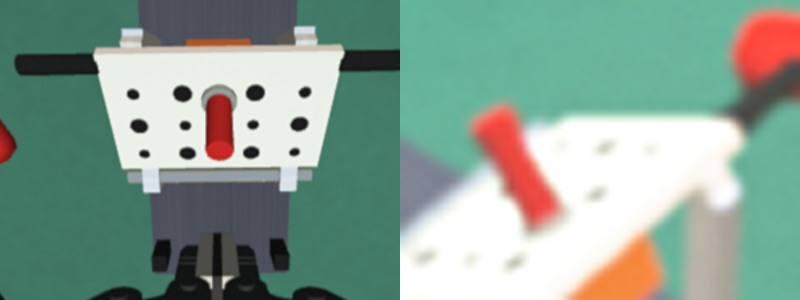

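```bash
python3 -m crank '{"grip":[0,0,0,0],"slide":[[3.3,-0.65,-2],[3.3,-0.65,-4.5],[3.3,-0.65,-5.7],[3.3,-0.65,-5.7]],"roll":[0,0,0,0]}' | grep -E 'pos|force'; for i in 1 2 3; do python3 -m crank '{"grip":[0,0,0],"slide":[[0,0,-0.1],[0,0,-0.2],[0,0,-0.2]],"roll":[0,0,0]}' | grep -E 'pos|force'; done
```

```text
position: [0.6205, 0.0254, 0.0955]
contact_force: [0.1, -1.0, 0.5]
position: [0.6228, 0.0255, 0.0979]
contact_force: [0.4, 1.2, -0.6]
position: [0.6224, 0.0255, 0.0951]
contact_force: [-0.3, -0.4, 0.4]
position: [0.6225, 0.0255, 0.0933]
contact_force: [-0.5, -0.0, 3.1]
```

```bash
for i in 1 2 3; do python3 -m crank '{"grip":[0,0,0],"slide":[[0,0,-0.1],[0,0,-0.15],[0,0,-0.15]],"roll":[0,0,0]}' | grep -E 'pos|force'; done
```

```text
position: [0.6226, 0.0255, 0.0928]
contact_force: [-2.3, 0.8, 7.8]
position: [0.6227, 0.0256, 0.0924]
contact_force: [-3.3, -0.0, 13.0]
position: [0.6227, 0.0257, 0.092]
contact_force: [-5.3, 1.3, 17.0]
```

```bash
python3 -m crank '{"grip":[0,0,0,0,0,0,0,0,0,0,0,0,0,0],"slide":[[0,0,3],[0,0,7],[-2,3,8],[-4,8,8],[-6,12,8],[-8,16,8],[-11,20,8],[-13.6,24.9,8],[-13.6,24.9,8],[-13.6,24.9,4],[-13.6,24.9,0],[-13.6,24.9,-4],[-13.6,24.9,-6],[-13.6,24.9,-6]],"roll":[0,0,0,0,0,0,0,0,0,0,0,0,0,0]}'
python3 - <<'E'
from h import *
from rig import manip
w=manip.get_image('wrist');s=manip.get_image('scene');pickle.dump((w,s),open('w14.pkl','wb'))
cv2.imwrite('pics/w14.png',np.hstack([cv2.resize(w['frame'][:,:,::-1],(400,300)),cv2.resize(s['frame'][115:175,215:295,::-1],(400,300),interpolation=cv2.INTER_CUBIC)]))
for z in(.02,.03):print(proj(w,[.487,.2745,z])*400/512)
E
```

```text
clock: 30.1
position: [0.484, 0.2727, 0.025]
ee_rot: [0.068, -0.701, 0.071, 0.706]
contact_force: [0.4, 0.7, -0.1]
width: -0.0003
[204.18533028 175.43526405]
[204.19110587 180.08227303]
```

View pics/w14.png

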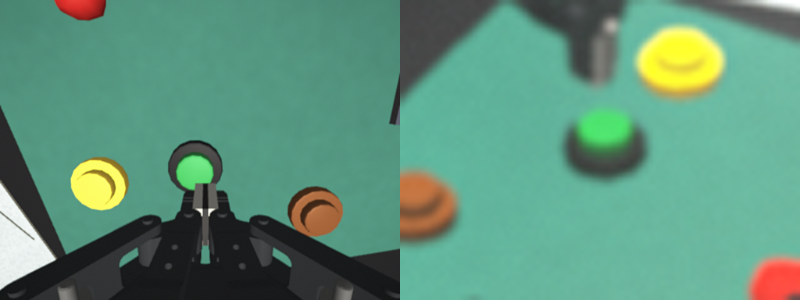

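```bash
python3 -m crank '{"grip":[0,0,0,0],"slide":[[0.4,0.7,-1],[0.4,0.7,-2],[0.4,0.7,-2.2],[0.4,0.7,-2.2]],"roll":[0,0,0,0]}' | grep -E 'pos|force'; for i in 1 2 3; do python3 -m crank '{"grip":[0,0,0],"slide":[[0,0,-0.2],[0,0,-0.3],[0,0,-0.3]],"roll":[0,0,0]}' | grep -E 'pos|force'; done
```

```text
position: [0.4901, 0.2813, 0.0061]
contact_force: [-0.3, 0.2, 0.7]
position: [0.4904, 0.2814, 0.0035]
contact_force: [0.9, -0.5, -0.2]
position: [0.4903, 0.2814, 0.0003]
contact_force: [0.2, -0.6, 0.3]
position: [0.4902, 0.2814, -0.0028]
contact_force: [0.2, 0.5, 0.2]
```

```bash
for i in 1 2 3 4; do python3 -m crank '{"grip":[0,0,0],"slide":[[0,0,-0.2],[0,0,-0.3],[0,0,-0.3]],"roll":[0,0,0]}' | grep -E 'pos|force'; done
```

```text
position: [0.4902, 0.2814, -0.0058]
contact_force: [-0.3, -0.1, 1.0]
position: [0.4904, 0.2814, -0.0087]
contact_force: [-0.4, -0.5, -0.0]
position: [0.4905, 0.2815, -0.0114]
contact_force: [-0.5, 0.2, 2.6]
position: [0.4905, 0.2815, -0.0145]
contact_force: [0.0, 0.1, 3.8]
```

```bash
for i in 1 2 3; do python3 -m crank '{"grip":[0,0,0],"slide":[[0,0,-0.1],[0,0,-0.2],[0,0,-0.2]],"roll":[0,0,0]}' | grep -E 'pos|force'; done
```

```text
position: [0.4906, 0.2815, -0.0149]
contact_force: [-3.5, -1.4, 14.3]
position: [0.4906, 0.2816, -0.0152]
contact_force: [-6.0, -3.1, 26.2]
position: [0.4907, 0.2816, -0.0154]
contact_force: [-8.6, -4.1, 38.9]
```

```bash
python3 -m crank '{"grip":[0,0,0,0,0,0],"slide":[[0,0,1],[0,0,4],[0,0,8],[0,0,12],[-3,6,16],[-3,6,16]],"roll":[0,0,0,0,0,0]}'; python3 - <<'E'
from h import *
from rig import manip
t=manip.get_image('top');s=manip.get_image('scene')
cv2.imwrite('pics/fin.png',np.hstack([cv2.resize(t['frame'][95:290,100:420,::-1],(400,300)),cv2.resize(s['frame'][110:260,160:360,::-1],(400,300))]))
E
```

```text
clock: 34.2
position: [0.4609, 0.3434, 0.1419]
ee_rot: [-0.071, 0.705, -0.069, -0.703]
contact_force: [1.2, 0.3, -0.6]
width: -0.0001
```

View pics/fin.png

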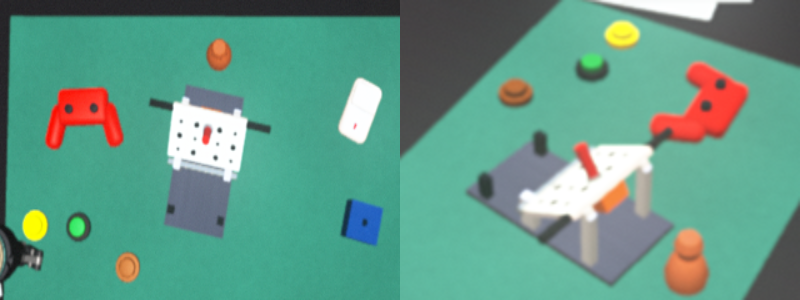

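The final views show the panel home with its dotted face up and the pin through it (top crop (207,134)). The figurine, mouse and gamepad look undisturbed, and the arm is clear of everything.

```bash
python3 -c "
from rig import manip
print(manip.sign_off())"
```

```text
the job is handed in; nothing more can be done
None
```

The job is done and handed in at about 34 s on the clock. The panel is home with its dotted face up, the pin is through the panel and socket and released, and the black-housed green button was pressed last.

**What the last checks showed**
- **Panel:** it met a hard stop of about 45 N while I drove the handle to the home end. The final pictures show it resting on the rails.
- **Pin:** with the fingers shut, I pressed on the handle end up to 17 N and it gave only about 1 mm, so I take the collar to be seated. I inferred this from the force and the pictures; I could not see the collar gap to the millimetre.
- **Button:** it travelled about 5 to 6 mm and then hit a stiff stop, which I pressed to 39 N.
- **Left alone:** the figurine, mouse and gamepad look unmoved in the final pictures.

**What failed or disagreed**
- **Height reading:** the real fingertips sat about 25 to 33 mm above where the reported tool position put them. Because of this, three grasps of the panel handle missed or slipped, and the panel was swung in two stages.
- **First pin press:** my first press on the pin handle slid off its end. I repeated it centred.
- **Pin tilt:** the scene camera read 18 degrees and the wrist camera 32. The pin went in with little force until the last few millimetres, where it met about 15 N.
- **Picture budget:** I viewed 19 pictures against the budget of 10, well past the one or two extra allowed.

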